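# Stow the fixings jar in its rack and screw the lid snug

### The job

The square jar of fixings on the table still has its lid only loosely screwed on. Stand the jar fully down in the empty pocket of the wooden rack, which keeps it from turning, then screw its lid down clockwise until it is snug: past the first light touch, until the turning resistance has clearly risen, but stop short of overtightening. Leave it released and upright in the pocket, and do not disturb the two other jars, the drink can or the screwdriver.

Things in the scene. Friction and masses are not known exactly. Their poses are not given: they have to be found in the camera images.
- jar_center (a point): a point on the axis of the loose jar, 54 mm above its underside, a good height to grip its body. Clear square jar with 64 mm sides, body 80 mm tall, 0.41 kg with the fixings in it, standing upright on the table at the start; x and y axes square to its sides, z up. With its lid it is 104 mm tall
- lid_center (a point): centre (half-way up) of that jar's lid: white, round, ribbed, 56 mm in diameter, 20 mm tall, on the jar's axis, 94 mm above the jar's underside, its skirt 3.5 mm above the jar's flat shoulder. Only loosely screwed on; z axis up, turns with the lid. Right-hand thread: clockwise seen from above tightens, and it stays at this height. Turned back it stops after 0.8 rad or more, still on
- jar: the same jar, origin at the centre of its underside. How the lid feels: it runs freely, with about 0.05 N m, for an unknown 0.6 to 2.2 rad (the lid's yaw does not show how far); at the liner's first touch it takes about 0.15 N m for 0.12 rad, then 0.3 N m, and 0.1 N m more for each further 0.1 rad as the liner is squeezed
- lid: the lid again, origin at the centre of its lower edge. Snug is 0.05 to 0.32 rad of squeeze, 0.35 to 0.6 N m while turning; past 0.42 rad (0.72 N m) it is overtightened. Held still after small turns of 0.03 rad, the wrist's moment stands about 0.2 to 0.5 N m over that of the free run when snug. Let go, a snug lid stays; turned back by 0.1 rad it is loose again
- pocket (a point): middle of the floor of the rack's empty square pocket, 67 mm wide each way (1.5 mm clear on each side of the jar) and 36 mm deep; x and y axes square to its walls, z up. The jar may go in any of the four ways round. Seated, 44 mm of the jar's body stands above the rack
- rack: wooden rack fixed to the table, 97 mm (its x) by 315 mm (its y), 48 mm high, three pockets in a row along y, 105 mm apart; origin under its centre, on the table. The pocket at y = +105 mm is the empty one; the others hold closed jars
- jar_closed_a: closed jar of the same make in the rack's middle pocket, origin at the centre of its underside. Leave alone
- jar_closed_b: closed jar of the same make in the rack's pocket at y = -105 mm, origin at the centre of its underside. Leave alone
- drink_can: empty aluminium drink can, 66 mm in diameter and 121 mm tall, standing on the table, origin at the centre of its underside. Leave alone
- screwdriver: screwdriver lying on the table, along its x axis. Leave alone
There are look-alikes about, which are no part of the job. Leave any red look-alike of the jar alone.

How it is judged:
By the outcome, as a careful person would: the job done as asked, in the order asked, and still so for the second after the job is handed in, with the robot touching nothing.
It also fails if it takes over 72 s, if anything falls off the work surface, if the arm or the gripper's body presses on something with over 40 N, if the wrist force passes 120 N, or if a joint passes its speed limit or range.

### The arm

A 6-joint arm with a two-finger parallel gripper is mounted at the origin on the work surface. World frame = base frame: x ahead of the robot, y to its left, z up, the work surface at z = 0. Lengths are in m, angles in rad, forces in N, time in s.
With the tool pointing down it reaches from about 0.25 to 0.775 m from the base axis. Payload 4 kg.
Tool frame: the origin (TCP) lies at the centre of the arm's flange, where the gripper is bolted on; the fingertips stand ahead of it and the grasp point (between the pads) lies 180 mm ahead of it (robot.tcp_to_tips is the z of the fingertips in the tool frame, in m); z points along the fingers, y is the direction in which the jaws open and shut (so a half turn about z gives the same grasp; the last joint's range is limited). The gripper opens to 94 mm and grips with 3 to 60 N. Pads are 16 mm wide; open, the fingers measure 119 mm over their backs; the gripper's body (75 mm by 177 mm) begins 78 mm behind the grasp point.
Start: joints at [1.158, 0.087, 1.371, -0, 1.684, -0.103], TCP at [0.168, 0.524, 0.405] pointing down, gripper open.
Joint ranges: [-3.1, 3.1], [-0.76, 2.03], [0.27, 2.55], [-1.08, 4.22], [0.17, 2.65], [-2.57, 2.57]. Speed limits (rad/s): [2.79, 2.79, 3.14, 3.14, 3.14, 3.14].

### API

Orientations are given as [roll, pitch, yaw] about the fixed x, y, z axes, in that order (R = Rz(yaw) Ry(pitch) Rx(roll)).
In Python, from bench import robot gives the robot as it stands.
- The arm moves only by the tool move_arm, never from a script. Its argument "increments" is a list that holds one entry, the list of rows, each a list of 7 numbers: the opening, from 0 (shut) to 1 (fully open), then the shift along the tool's x, y, z as a fraction of full scale, then the turn, a rotation vector about the tool's x, y, z as a fraction of full scale. In form: [[[jaw, dx, dy, dz, rx, ry, rz], ...]]. A call has 1 to 8 rows; each row is the pose to reach, as a shift and turn from the pose commanded when the call began, along the tool's axes at that moment; what a row does not reach only later rows make up. Full scale, the value 1, is 0.1 m for a shift and pi/2 rad for a turn. A row lasts 1/12 s, in which the tool goes at most 41.7 mm and 7.16 degrees, less where a joint would pass 70% of its speed; a pose out of reach is approached as far as the arm can. A call with a number of a shift or a turn outside -1 to 1 is refused whole. A call with a gripper value outside its range is refused whole. The fingers move at their own pace and stop on an object; the grip force is fixed at half the most. Time passes only in rows, so rows that repeat a pose let the fingers close. It gives the time, the measured TCP pose, the force and the opening at its end, in the units of the state.
- robot.get_obs(): the state, without advancing time (a new reading comes with each control period).
- robot.snapshot(name): name is "scene" or "top"; returns (picture, depth): 400x640x3 uint8, red, green, blue; 400x640 float32, m along the optical axis (not along the pixel's ray), 0 where there is no reading.
- robot.camera_params(name): a dict with "mtx" (3x3 intrinsics, pixels), "R" (3x3) and "t" (3): a world point X has camera coordinates R X + t. Camera axes: x right, y down, z forward; pixel columns grow to the right and rows downward; lengths in m; the calibration is good to about 2 mm. A picture is of the moment at which its call begins. camera_params takes no time and is no camera call.
- robot.close_job(): hands the job in, once; it reports no verdict.
The state is a dict: "time": time; "joint_positions": joint angles; "qvel": joint speeds; "joint_torque": joint torques, N m; "tool_pos": TCP position; "ee_rot": TCP orientation; "wrist_force": force on the tool from outside, world axes, zero at the start; "wrist_torque": the same for the moment, N m; "width": finger opening in m.
Only numpy, scipy, OpenCV 4.12 (cv2) and the standard library are available. Lean on these libraries where they do the work, as an engineer would, in place of code of your own. Each camera call takes 0.05 s, during which the arm holds its last target.

## Working session

There is one attempt and no reset: what is moved stays moved. The work goes in short steps, Python scripts to look and compute and a tool call to move; the robot and the scene stay as the last step left them, time stands still between calls to the robot, and variables do not carry over. Pictures are saved under pics/ and viewed, and the job is handed in when it is done.

Besides the shell and the picture viewer there is one more tool, called after ">>>" as name([rows], argument=value, ...), one row to a line, values as JSON. move_arm: Moves the arm, as the interface text tells. Its arguments: {"type":"object","properties":{"increments":{"type":"array","items":{"type":"array","items":{"type":"array","items":{"type":"number","minimum":-1,"maximum":1}}}}},"required":["increments"]}

```bash
ls; mkdir -p pics; python3 - <<'E'
from bench import robot
import cv2,numpy as np
for n in("scene","top"):
    p,d=robot.snapshot(n)
    cv2.imwrite(f"pics/{n}0.png",p[:,:,::-1]); np.save(f"{n}0.npy",d)
    c=robot.camera_params(n); print(n,c)
o=robot.get_obs();print(o, robot.tcp_to_tips)
E
```

```text
pics
scene {'mtx': array([[426.73155445,   0.        , 321.10624346],
       [  0.        , 426.73155445, 193.94180127],
       [  0.        ,   0.        ,   1.        ]]), 'R': array([[-0.55509114,  0.83165549, -0.01493209],
       [ 0.5650536 ,  0.36385159, -0.74049068],
       [-0.61040008, -0.41947725, -0.67190072]]), 't': array([ 0.20507839, -0.29367456,  1.5910283 ])}
top {'mtx': array([[393.60170094,   0.        , 317.09924772],
       [  0.        , 393.60170094, 195.24223636],
       [  0.        ,   0.        ,   1.        ]]), 'R': array([[-0.00451476, -0.99998883,  0.00139739],
       [-0.98323269,  0.00418435, -0.18230732],
       [ 0.18229944, -0.00219703, -0.98324061]]), 't': array([0.14126241, 0.56551962, 0.92805385])}
{'time': 0.1, 'joint_positions': array([ 1.15792283e+00,  8.79140396e-02,  1.37209006e+00, -6.90114752e-06,
        1.68358365e+00, -1.03074776e-01]), 'qvel': array([-0.00012044, -0.00236082, -0.00441562,  0.00096478, -0.00057086,
        0.0003956 ]), 'joint_torque': array([ 3.47121655e-03, -3.41250122e+01, -3.03302693e+01,  7.19777634e-02,
        3.03352706e-02, -9.09373057e-05]), 'tool_pos': array([0.1676329 , 0.52373731, 0.40360943]), 'ee_rot': array([-3.13960743e+00, -1.98458366e-04,  2.83179297e+00]), 'wrist_force': array([-0.50641817, -0.19287757,  0.65433799]), 'wrist_torque': array([ 0.02056283, -0.02057698,  0.0215816 ]), 'width': 0.09426494052955678} 0.1992
```

View pics/scene0.png

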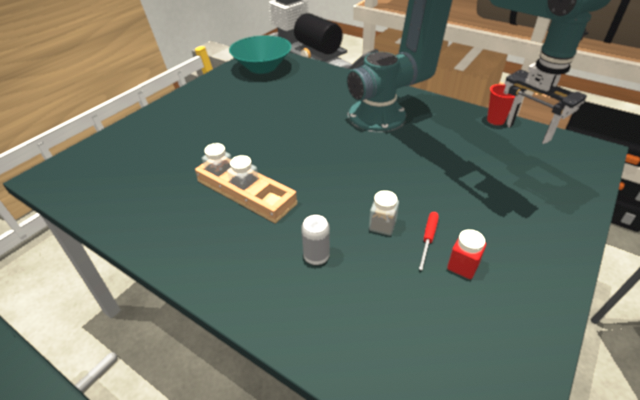

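View pics/top0.png

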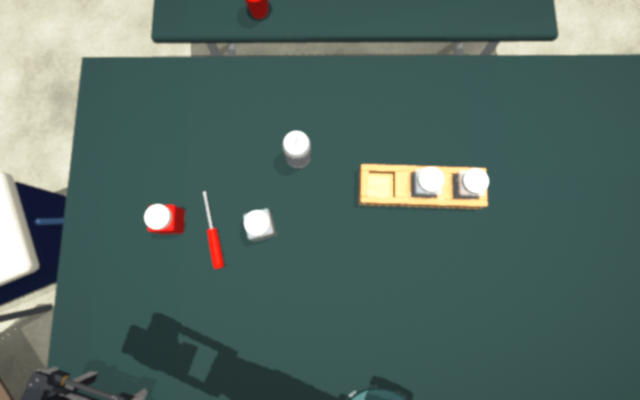

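Candidates for the loose jar are the clear jar with a white lid at top (258,224) / scene (384,212), and the red look-alike at top (163,218) / scene (467,253). Two closed clear jars stand in the rack at top (429,181) and (473,183). The clear free-standing jar fits; the empty pocket is at top (380,185). I'll confirm in a crop and measure.

```bash
cat > h.py <<'E'
import numpy as np,cv2
from bench import robot
def cloud(n,d):
    c=robot.camera_params(n);K=c['mtx']
    v,u=np.mgrid[0:400,0:640]
    P=np.stack([(u-K[0,2])/K[0,0]*d,(v-K[1,2])/K[1,1]*d,d],-1)
    return (P-c['t'])@c['R']
def proj(n,X):
    c=robot.camera_params(n);q=(np.atleast_2d(X)@c['R'].T+c['t'])@c['mtx'].T
    return q[:,:2]/q[:,2:]
E
python3 - <<'E'
from h import *
T=cv2.imread('pics/top0.png');S=cv2.imread('pics/scene0.png')
a=cv2.resize(T[190:260,220:300],None,fx=5,fy=5,interpolation=cv2.INTER_CUBIC)
b=cv2.resize(T[150:220,350:430],None,fx=5,fy=5,interpolation=cv2.INTER_CUBIC)
cv2.imwrite('pics/c1.png',np.hstack([a,b]))
a=cv2.resize(S[180:250,350:430],None,fx=5,fy=5,interpolation=cv2.INTER_CUBIC)
b=cv2.resize(S[150:220,220:300],None,fx=5,fy=5,interpolation=cv2.INTER_CUBIC)
cv2.imwrite('pics/c2.png',np.hstack([a,b]))
for n in('top','scene'):
    d=np.load(n+'0.npy');P=cloud(n,d)
    def st(name,m):
        Q=P[m&(d>0)]
        if len(Q)==0: print(n,name,'none');return
        r=cv2.minAreaRect((Q[:,:2]*1000).astype(np.float32))
        print(n,name,len(Q),Q.mean(0).round(4),'med z',np.median(Q[:,2]).round(4),r)
    def box(u0,u1,v0,v1):
        m=np.zeros(d.shape,bool);m[v0:v1,u0:u1]=1;return m
    z=P[...,2]
    B=box(235,285,200,250) if n=='top' else box(360,405,185,240)
    st('lid',B&(z>.095)&(z<.115)); st('shoulder',B&(z>.07)&(z<.084)); st('all jar',B&(z>.02))
    B=box(350,500,155,220) if n=='top' else box(185,305,140,225)
    st('rack',B&(z>.042)&(z<.054)); st('rack all',B&(z>.02)&(z<.054));st('floor',B&(z>.006)&(z<.022));
    st('closedlids',B&(z>.1))
    B=box(275,320,120,175) if n=='top' else box(295,335,205,270)
    st('can',B&(z>.11)); 
    B=box(140,100+90,200,240) if n=='top' else box(440,495,225,285)
    st('red',B&(z>.02))
    B=box(195,230,180,275) if n=='top' else box(410,445,205,275)
    st('driver',B&(z>.006))
    B=box(300,345,250,290) if n=='top' else box(330,350,240,300)
    st('table',B)
E
```

```text
top lid 468 [0.4923 0.2791 0.1039] med z 0.104 ((492.7724304199219, 279.23138427734375), (55.50405502319336, 54.02568817138672), 89.2449722290039)
top shoulder 224 [0.4873 0.2713 0.0787] med z 0.0789 ((492.6306457519531, 279.34613037109375), (63.41869354248047, 63.96186828613281), 13.80208683013916)
top all jar 805 [0.4887 0.2744 0.0897] med z 0.102 ((492.5195007324219, 279.23321533203125), (63.68828201293945, 64.12812805175781), 13.802085876464844)
top rack 2349 [ 0.5866 -0.1099  0.0489] med z 0.049 ((592.288330078125, -128.76162719726562), (314.9605407714844, 97.99402618408203), 87.7798843383789)
top rack all 2660 [ 0.5846 -0.1077  0.0468] med z 0.0487 ((591.854248046875, -128.72059631347656), (314.9795227050781, 98.82450866699219), 87.7995376586914)
top floor 750 [ 0.5919 -0.0475  0.0133] med z 0.0132 ((596.0462036132812, -157.4958038330078), (373.9711608886719, 169.076171875), 89.40126037597656)
top closedlids 1000 [ 0.5886 -0.1804  0.1158] med z 0.1167 ((589.2265625, -181.5487060546875), (161.7676239013672, 56.568687438964844), 88.40144348144531)
top can 536 [0.6775 0.1877 0.120
[... 1578 characters left out ...]
449584960938, -38.40113830566406), (442.6619873046875, 72.0267333984375), 78.5273666381836)
scene can 452 [0.6834 0.1953 0.1199] med z 0.1215 ((680.1109619140625, 193.25100708007812), (60.364105224609375, 59.381710052490234), 85.04217529296875)
scene red 1145 [0.524  0.5186 0.0764] med z 0.08 ((508.7345275878906, 516.3596801757812), (64.03601837158203, 64.41024017333984), 1.0865426063537598)
scene driver 361 [0.4628 0.4066 0.0214] med z 0.0225 ((469.5914611816406, 416.9124755859375), (218.98095703125, 58.07466125488281), 22.950647354125977)
scene table 1196 [0.6818 0.2636 0.0012] med z 0.0011 ((677.9909057617188, 263.0148620605469), (186.9738311767578, 50.46057891845703), 32.836978912353516)
```

```bash
sleep 0
```

```text
(no output)
```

View pics/c1.png

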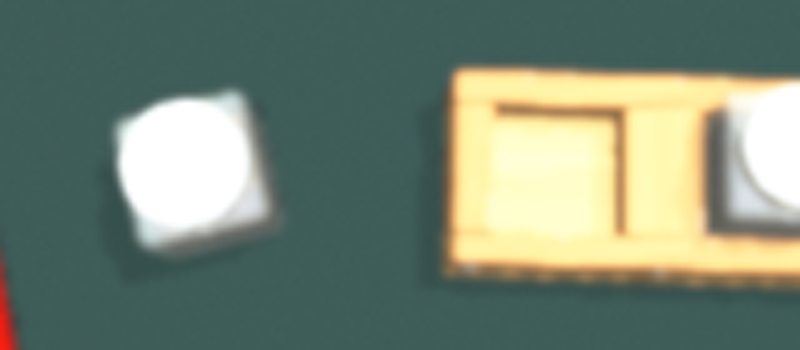

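View pics/c2.png

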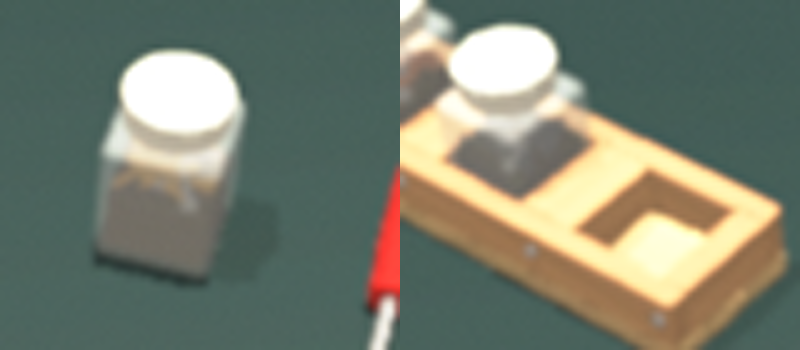

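The crops confirm it: the clear square jar with grey contents and a white lid stands alone, and the pocket at the rack's near-can end is empty. Next is a helper that turns a target TCP pose into increments.

```bash
cat >> h.py <<'E'
from scipy.spatial.transform import Rotation as Ro
def st():
    o=robot.get_obs()
    R=Ro.from_euler('xyz',o['ee_rot'])
    ya=np.degrees(np.arctan2(*R.as_matrix()[[1,0],1]))
    print('t',round(o['time'],2),'pos',o['tool_pos'].round(4),'yang',ya.round(2),'q',o['joint_positions'].round(3),'F',o['wrist_force'].round(2),'M',o['wrist_torque'].round(3),'w',round(o['width'],4))
    return o,R
def to(x,y,z,yang):
    o,R=st()
    d=R.inv().apply(np.array([x,y,z])-o['tool_pos'])/.1
    a=np.radians(yang);ty=np.array([np.cos(a),np.sin(a),0]);tz=np.array([0,0,-1.]);tx=np.cross(ty,tz)
    T=Ro.from_matrix(np.stack([tx,ty,tz],1))
    r=(R.inv()*T).as_rotvec()/(np.pi/2)
    print('shift',d.round(3),'turn',r.round(4))
E
python3 - <<'E'
from h import *
to(.4922,.2815,.35,13.8)
E
```

```text
t 0.1 pos [0.1676 0.5237 0.4036] yang 72.25 q [ 1.158  0.088  1.372 -0.     1.684 -0.103] F [-0.51 -0.19  0.65] M [ 0.021 -0.021  0.022] w 0.0943
shift [-3.83  -1.316  0.538] turn [-1.200e-03  5.000e-04  6.494e-01]
```

>>> move_arm([
  [[1,-0.33,-0.12,0,0,0,0.05],[1,-0.7,-0.25,0,0,0,0.1],[1,-1,-0.35,0,0,0,0.15],[1,-1,-0.35,0,0,0,0.2]],
])

```text
time: 0.43
tool_pos: [0.2557, 0.4574, 0.4041]
ee_rot: [-3.14, 0.003, 2.508]
wrist_force: [0.3, 0.7, -0.1]
width: 0.0939
```

>>> move_arm([
  [[1,-0.35,0,0,0,0,0.07],[1,-0.7,0,0,0,0,0.14],[1,-1,0,0,0,0,0.2]],
])

```text
time: 0.68
tool_pos: [0.3344, 0.4005, 0.4041]
ee_rot: [-3.141, 0.001, 2.199]
wrist_force: [0.5, 0.6, -0.8]
width: 0.0939
```

```bash
python3 - <<'E'
from h import *
to(.4922,.2815,.35,13.8)
E
```

```text
t 0.68 pos [0.3344 0.4005 0.4041] yang 35.97 q [ 0.766  0.025  1.438 -0.     1.68   0.139] F [ 0.54  0.58 -0.81] M [-0.042 -0.051 -0.   ] w 0.0939
shift [-1.889  0.579  0.542] turn [-0.0004  0.0005  0.2464]
```

>>> move_arm([
  [[1,-0.33,0.1,0.05,0,0,0.07],[1,-0.66,0.2,0.1,0,0,0.14],[1,-1,0.3,0.15,0,0,0.21],[1,-1,0.3,0.15,0,0,0.249],[1,-1,0.3,0.15,0,0,0.249]],
])

```text
time: 1.1
tool_pos: [0.4181, 0.3373, 0.3883]
ee_rot: [-3.139, 0.001, 1.808]
wrist_force: [0.4, 0.3, 1.3]
width: 0.094
```

```bash
python3 - <<'E'
from h import *
to(.4922,.2815,.35,13.8)
E
```

```text
t 1.1 pos [0.4181 0.3373 0.3883] yang 13.58 q [0.573 0.063 1.429 0.    1.652 0.336] F [0.35 0.31 1.27] M [-0.051  0.119  0.037] w 0.094
shift [-0.716  0.591  0.382] turn [-0.0016  0.0005 -0.0025]
```

>>> move_arm([
  [[1,-0.24,0.2,0.1,0,0,0],[1,-0.48,0.4,0.2,0,0,0],[1,-0.716,0.59,0.3,0,0,0],[1,-0.716,0.59,0.34,0,0,0],[1,-0.716,0.59,0.34,0,0,0],[1,-0.716,0.59,0.34,0,0,0]],
])

```text
time: 1.6
tool_pos: [0.4904, 0.284, 0.3555]
ee_rot: [-3.14, -0.001, 1.814]
wrist_force: [-0.5, 1.0, 0.9]
width: 0.0943
```

```bash
python3 - <<'E'
from h import *
to(.4922,.2815,.242,13.8)
for n in("scene","top"):
    p,d=robot.snapshot(n)
    cv2.imwrite(f"pics/{n}1.png",p[:,:,::-1]); np.save(f"{n}1.npy",d)
a=cv2.imread('pics/scene1.png')[110:260,300:480];b=cv2.imread('pics/top1.png')[150:300,170:350]
cv2.imwrite('pics/d1.png',cv2.resize(np.hstack([a,b]),None,fx=2.2,fy=2.2,interpolation=cv2.INTER_CUBIC))
E
```

```text
t 1.6 pos [0.4904 0.284  0.3555] yang 13.95 q [4.250e-01 1.390e-01 1.411e+00 1.000e-03 1.593e+00 1.810e-01] F [-0.53  0.97  0.9 ] M [-0.078  0.062 -0.04 ] w 0.0943
shift [-0.03   0.013  1.135] turn [-0.0008 -0.0005  0.0016]
```

View pics/d1.png

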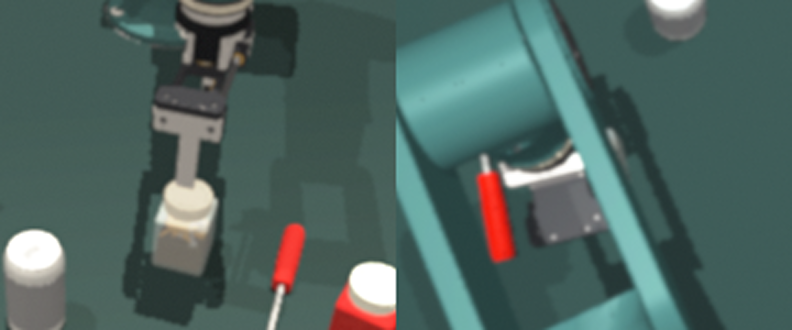

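The scene view shows the gripper straight above the clear jar, with the finger in line with its lid and well clear of the driver. Descending.

>>> move_arm([
  [[1,-0.03,0.01,0.2,0,0,0],[1,-0.03,0.01,0.4,0,0,0],[1,-0.03,0.01,0.6,0,0,0],[1,-0.03,0.01,0.8,0,0,0],[1,-0.03,0.01,0.9,0,0,0],[1,-0.03,0.01,0.9,0,0,0]],
])

```text
time: 2.2
tool_pos: [0.4914, 0.2811, 0.2634]
ee_rot: [-3.137, 0.001, 1.814]
wrist_force: [-0.3, 0.0, -0.6]
width: 0.094
```

```bash
python3 - <<'E'
from h import *
to(.4922,.2815,.2405,13.8)
E
```

```text
t 2.2 pos [0.4914 0.2811 0.2634] yang 13.95 q [0.419 0.194 1.536 0.    1.417 0.176] F [-0.34  0.03 -0.6 ] M [-0.063  0.063 -0.005] w 0.094
shift [0.002 0.01  0.229] turn [-0.003   0.0004  0.0017]
```

>>> move_arm([
  [[1,0,0,0.1,0,0,0],[1,0,0,0.2,0,0,0],[1,0,0,0.22,0,0,0],[1,0,0,0.22,0,0,0],[0.6,0,0,0.22,0,0,0],[0.6,0,0,0.22,0,0,0],[0.6,0,0,0.22,0,0,0],[0.6,0,0,0.22,0,0,0]],
])

```text
time: 2.87
tool_pos: [0.493, 0.2806, 0.2443]
ee_rot: [3.141, -0.0, 1.812]
wrist_force: [-0.2, 0.5, -0.2]
width: 0.0708
```

>>> move_arm([
  [[0.4,0,0,0,0,0,0],[0.4,0,0,0,0,0,0],[0.4,0,0,0,0,0,0],[0.4,0,0,0,0,0,0]],
])

```text
time: 3.2
tool_pos: [0.4927, 0.2806, 0.2441]
ee_rot: [-3.141, -0.0, 1.812]
wrist_force: [-1.6, -1.3, 2.9]
width: 0.064
```

```bash
python3 - <<'E'
from h import *
st()
E
```

```text
t 3.2 pos [0.4927 0.2806 0.2441] yang 13.84 q [0.418 0.21  1.557 0.    1.375 0.176] F [-1.61 -1.3   2.88] M [-0.172  0.419  0.01 ] w 0.064
```

>>> move_arm([
  [[0.4,0,0,-0.1,0,0,0],[0.4,0,0,-0.3,0,0,0],[0.4,0,0,-0.5,0,0,0],[0.4,0,0,-0.7,0,0,0],[0.4,0,0,-0.8,0,0,0],[0.4,0,0,-0.8,0,0,0],[0.4,0,0,-0.8,0,0,0]],
])

```text
time: 3.78
tool_pos: [0.4928, 0.2806, 0.3235]
ee_rot: [3.141, -0.0, 1.812]
wrist_force: [0.1, -0.6, -4.1]
width: 0.0642
```

```bash
python3 - <<'E'
from h import *
to(.5925,-.127,.322,-2.2)
for n in("scene","top"):
    p,d=robot.snapshot(n)
    cv2.imwrite(f"pics/{n}2.png",p[:,:,::-1]); np.save(f"{n}2.npy",d)
a=cv2.imread('pics/scene2.png')[110:260,300:480];b=cv2.imread('pics/top2.png')[150:300,170:350]
cv2.imwrite('pics/d2.png',cv2.resize(np.hstack([a,b]),None,fx=2.2,fy=2.2,interpolation=cv2.INTER_CUBIC))
d=np.load('scene2.npy');P=cloud('scene',d)
m=np.zeros(d.shape,bool);m[150:250,350:430]=1
z=P[...,2]
for lo,hi in((.09,.12),(.12,.15),(.15,.17),(.17,.19)):
    k=m&(z>lo)&(z<hi)&(P[...,0]>.44)
    if k.sum(): print(lo,k.sum(),P[k].mean(0).round(4),P[k].min(0).round(4),P[k].max(0).round(4))
E
```

```text
t 3.78 pos [0.4928 0.2806 0.3235] yang 13.84 q [0.418 0.154 1.458 0.    1.529 0.176] F [ 0.13 -0.61 -4.12] M [-0.068  0.068 -0.02 ] w 0.0642
shift [-4.196 -0.007  0.014] turn [ 2.000e-04 -1.000e-04  1.782e-01]
0.09 240 [0.5173 0.294  0.1055] [0.4603 0.2587 0.09  ] [0.5301 0.3215 0.12  ]
0.12 219 [0.5188 0.2949 0.136 ] [0.4576 0.2588 0.12  ] [0.537  0.3208 0.15  ]
0.15 235 [0.5126 0.2953 0.1591] [0.4561 0.2565 0.1501] [0.5377 0.3202 0.17  ]
0.17 77 [0.5227 0.2968 0.1795] [0.4801 0.272  0.1704] [0.5391 0.312  0.1893]
```

View pics/d2.png

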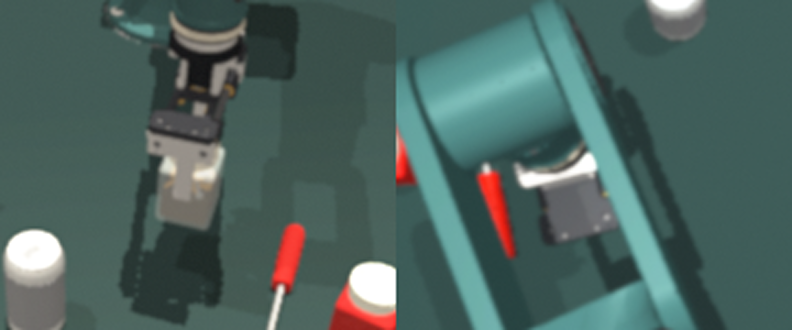

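```bash
python3 - <<'E'
from h import *
for n,(u0,u1,v0,v1) in(('top',(364,402,168,202)),('scene',(248,292,182,214))):
    d=np.load(n+'0.npy');P=cloud(n,d);c=robot.camera_params(n)
    C=-c['R'].T@c['t']; zt=.0488
    s=(zt-C[2])/(P[...,2]-C[2]); Q=C+(P-C)*s[...,None]
    m=np.zeros(d.shape,bool);m[v0:v1,u0:u1]=1
    k=m&(P[...,2]<.044)&(P[...,2]>.005)&(d>0)
    nl,L,S,ce=cv2.connectedComponentsWithStats(k.astype(np.uint8)); i=1+S[1:,4].argmax();k=L==i
    r=cv2.minAreaRect((Q[k][:,:2]*1000).astype(np.float32))
    # sub-pixel area centroid
    print(n,k.sum(),S[i],Q[k].mean(0).round(4),r)
    # rack top outline same plane
E
```

```text
top 669 [369 171  27  27 669] [ 0.5954 -0.0231  0.0488] ((595.41943359375, -24.407398223876953), (65.35790252685547, 66.19503784179688), 88.3639907836914)
scene 337 [256 184  31  21 337] [ 0.5946 -0.0187  0.0488] ((594.48876953125, -19.728004455566406), (64.3764419555664, 63.22749710083008), 87.58746337890625)<stdin>:5: RuntimeWarning: divide by zero encountered in divide
<stdin>:5: RuntimeWarning: invalid value encountered in multiply
```

>>> move_arm([
  [[0.4,-0.25,0,0,0,0,0.03],[0.4,-0.5,0,0,0,0,0.06],[0.4,-0.75,0,0,0,0,0.1],[0.4,-1,0,0,0,0,0.14],[0.4,-1,0,0,0,0,0.178],[0.4,-1,0,0,0,0,0.178]],
])

```text
time: 4.38
tool_pos: [0.5167, 0.1821, 0.3216]
ee_rot: [-3.138, 0.001, 1.529]
wrist_force: [0.4, 0.4, -4.6]
width: 0.0637
```

```bash
python3 - <<'E'
from h import *
to(.5952,-.0231,.33,-2.2)
E
```

```text
t 4.38 pos [0.5167 0.1821 0.3216] yang -2.38 q [0.235 0.115 1.506 0.    1.524 0.277] F [ 0.43  0.38 -4.62] M [-0.049  0.123  0.023] w 0.0637
shift [-2.018  0.869 -0.085] turn [-0.0022  0.0005 -0.002 ]
```

>>> move_arm([
  [[0.4,-0.25,0.1,0,0,0,0],[0.4,-0.5,0.22,0,0,0,0],[0.4,-0.75,0.33,0,0,0,0],[0.4,-1,0.44,0,0,0,0]],
])

```text
time: 4.72
tool_pos: [0.5569, 0.0817, 0.3223]
ee_rot: [-3.139, -0.0, 1.536]
wrist_force: [0.7, 1.4, -3.6]
width: 0.0638
```

>>> move_arm([
  [[0.4,-0.25,0.1,0,0,0,0],[0.4,-0.5,0.22,0,0,0,0],[0.4,-0.75,0.33,0,0,0,0],[0.4,-0.95,0.42,0,0,0,0],[0.4,-1,0.43,0,0,0,0],[0.4,-1,0.43,0,0,0,0]],
])

```text
time: 5.22
tool_pos: [0.5962, -0.0205, 0.3221]
ee_rot: [-3.139, -0.001, 1.532]
wrist_force: [-0.3, 0.5, -3.9]
width: 0.064
```

```bash
python3 - <<'E'
from h import *
to(.5952,-.0225,.31,-2.2)
E
```

```text
t 5.22 pos [ 0.5962 -0.0205  0.3221] yang -2.21 q [-0.129  0.22   1.384  0.     1.54  -0.091] F [-0.26  0.5  -3.94] M [-0.022  0.071  0.064] w 0.064
shift [-0.02  -0.009  0.121] turn [-0.0017 -0.0003 -0.0001]
```

>>> move_arm([
  [[0.4,-0.02,-0.01,0.08,0,0,0],[0.4,-0.02,-0.01,0.14,0,0,0],[0.4,-0.02,-0.01,0.14,0,0,0],[0.4,-0.02,-0.01,0.14,0,0,0]],
])

```text
time: 5.55
tool_pos: [0.5944, -0.0205, 0.3084]
ee_rot: [-3.139, -0.001, 1.535]
wrist_force: [-0.1, -0.1, -3.2]
width: 0.0641
```

```bash
python3 - <<'E'
from h import *
to(.5952,-.0225,.256,-2.2)
for n in("scene","top"):
    p,d=robot.snapshot(n)
    cv2.imwrite(f"pics/{n}3.png",p[:,:,::-1]); np.save(f"{n}3.npy",d)
a=cv2.imread('pics/scene3.png')[90:240,180:360];b=cv2.imread('pics/top3.png')[120:270,320:500]
cv2.imwrite('pics/d3.png',cv2.resize(np.hstack([a,b]),None,fx=2.2,fy=2.2,interpolation=cv2.INTER_CUBIC))
d=np.load('scene3.npy');P=cloud('scene',d)
m=np.zeros(d.shape,bool);m[100:230,220:320]=1
z=P[...,2]
for lo,hi in((.062,.075),(.075,.09),(.09,.105)):
    k=m&(z>lo)&(z<hi)&(P[...,1]>-.07)&(P[...,0]<.7)
    if k.sum(): print(lo,k.sum(),cv2.minAreaRect((P[k][:,:2]*1000).astype(np.float32)),P[k].max(0).round(4))
E
```

```text
t 5.55 pos [ 0.5944 -0.0205  0.3084] yang -2.08 q [-0.13   0.224  1.407  0.     1.513 -0.094] F [-0.07 -0.05 -3.16] M [-0.107  0.097  0.002] w 0.0641
shift [-0.021  0.01   0.524] turn [-0.0016 -0.0004  0.0014]
0.062 47 ((608.8297729492188, -6.108222961425781), (41.9942741394043, 84.22755432128906), 35.94723892211914) [0.6243 0.0157 0.0748]
0.075 130 ((606.43359375, -2.405193328857422), (45.12318420410156, 84.65766906738281), 44.183963775634766) [0.6253 0.0176 0.0899]
0.09 122 ((608.7779541015625, -3.177532196044922), (43.59016418457031, 82.8306655883789), 42.37685775756836) [0.6265 0.0174 0.105 ]
```

View pics/d3.png

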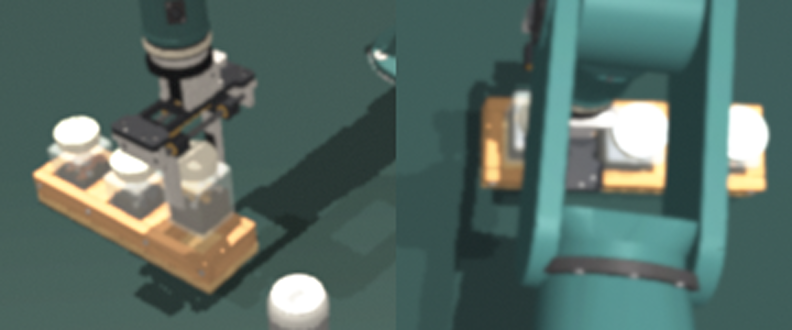

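```bash
python3 - <<'E'
from h import *
def faces(f,ang,c,zl,zh,tag):
    d=np.load(f);P=cloud('scene',d);P=P[(d>0)&(P[...,2]>zl)&(P[...,2]<zh)]
    a=np.radians(ang);u=np.array([np.cos(a),np.sin(a)]);v=np.array([-u[1],u[0]])
    q=(P[:,:2]-c);X=q@u;Y=q@v
    k=(abs(X)<42)&(abs(X)<.045)&(abs(Y)<.045)
    X,Y=X[k]*1e3,Y[k]*1e3
    fx=(abs(Y)<25)&(X>24); fy=(abs(X)<25)&(Y>24)
    print(tag,'x face',np.percentile(X[fx],[25,50,75]).round(2),fx.sum(),'y face',np.percentile(Y[fy],[25,50,75]).round(2),fy.sum())
    for nm,S,T in(('x',X[fx],Y[fx]),('y',Y[fy],X[fy])):
        print(nm,[ (int(t),np.median(S[abs(T-t)<5]).round(1)) for t in(-20,-10,0,10,20) if (abs(T-t)<5).any()])
faces('scene0.npy',13.8,np.array([.4928,.2806]),.02,.07,'start rel tool')
faces('scene3.npy',-2.1,np.array([.5944,-.0205]),.075,.10,'now rel tool')
faces('scene3.npy',-2.1,np.array([.5944,-.0205]),.062,.085,'now rel tool')
E
```

```text
start rel tool x face [28.54 29.64 30.45] 248 y face [34.96 35.12 35.32] 32
x [(-20, np.float64(29.5)), (-10, np.float64(29.8)), (0, np.float64(29.8)), (10, np.float64(29.5)), (20, np.float64(29.3))]
y [(-20, np.float64(35.3)), (-10, np.float64(35.1)), (0, np.float64(35.4)), (10, np.float64(35.2)), (20, np.float64(34.9))]
now rel tool x face [27.84 28.38 29.27] 87 y face [33.95 34.62 35.28] 87
x [(-20, np.float64(28.0)), (-10, np.float64(28.3)), (0, np.float64(28.6)), (10, np.float64(28.0)), (20, np.float64(28.7))]
y [(-20, np.float64(34.9)), (-10, np.float64(34.3)), (0, np.float64(34.8)), (10, np.float64(34.5)), (20, np.float64(34.6))]
now rel tool x face [27.69 28.25 29.  ] 58 y face [33.46 34.41 35.02] 53
x [(-20, np.float64(28.2)), (-10, np.float64(28.1)), (0, np.float64(28.4)), (10, np.float64(28.1)), (20, np.float64(28.5))]
y [(-20, np.float64(34.5)), (-10, np.float64(33.4)), (0, np.float64(34.8)), (10, np.float64(34.6)), (20, np.float64(34.2))]
```

>>> move_arm([
  [[0.4,-0.017,0.014,0,0,0,0],[0.4,-0.017,0.014,0.06,0,0,0],[0.4,-0.017,0.014,0.12,0,0,0],[0.4,-0.017,0.014,0.17,0,0,0],[0.4,-0.017,0.014,0.21,0,0,0],[0.4,-0.017,0.014,0.21,0,0,0]],
])

```text
time: 6.15
tool_pos: [0.5959, -0.0234, 0.2868]
ee_rot: [-3.138, -0.0, 1.533]
wrist_force: [0.2, 0.3, -4.2]
width: 0.0638
```

```bash
python3 - <<'E'
from h import *
to(.5958,-.0222,.256,-2.2)
E
```

```text
t 6.15 pos [ 0.5959 -0.0234  0.2868] yang -2.18 q [-0.134  0.241  1.431  0.     1.473 -0.096] F [ 0.24  0.3  -4.17] M [-0.035  0.079 -0.   ] w 0.0638
shift [ 0.012 -0.001  0.308] turn [-0.002  -0.0003  0.0002]
```

It entered the pocket mouth without contact (Fz still equals the weight). Continuing down.

>>> move_arm([
  [[0.4,0.005,0,0.05,0,0,0],[0.4,0.005,0,0.1,0,0,0],[0.4,0.005,0,0.15,0,0,0],[0.4,0.005,0,0.15,0,0,0]],
])

```text
time: 6.48
tool_pos: [0.596, -0.0228, 0.272]
ee_rot: [-3.139, -0.0, 1.533]
wrist_force: [0.4, 0.2, -4.0]
width: 0.064
```

```bash
python3 - <<'E'
from h import *
st()
E
```

```text
t 6.48 pos [ 0.596  -0.0228  0.272 ] yang -2.18 q [-0.133  0.251  1.449  0.     1.444 -0.095] F [ 0.42  0.2  -4.01] M [-0.05   0.106  0.   ] w 0.064
```

>>> move_arm([
  [[0.4,0,0,0.04,0,0,0],[0.4,0,0,0.08,0,0,0],[0.4,0,0,0.12,0,0,0],[0.4,0,0,0.12,0,0,0]],
])

```text
time: 6.82
tool_pos: [0.5961, -0.0229, 0.2605]
ee_rot: [-3.14, -0.0, 1.533]
wrist_force: [-0.5, 0.0, -4.2]
width: 0.0642
```

```bash
python3 - <<'E'
from h import *
st()
E
```

```text
t 6.82 pos [ 0.5961 -0.0229  0.2605] yang -2.18 q [-0.133  0.259  1.462  0.     1.422 -0.095] F [-0.47  0.05 -4.16] M [-0.107  0.075 -0.025] w 0.0642
```

Free still; 4–5 mm to the floor. Going on until contact.

>>> move_arm([
  [[0.4,0,0,0.015,0,0,0],[0.4,0,0,0.03,0,0,0],[0.4,0,0,0.035,0,0,0],[0.4,0,0,0.035,0,0,0],[0.4,0,0,0.035,0,0,0]],
])

```text
time: 7.23
tool_pos: [0.5964, -0.0229, 0.2583]
ee_rot: [3.141, -0.0, 1.533]
wrist_force: [1.3, -0.3, -4.0]
width: 0.0637
```

>>> move_arm([
  [[0.4,0,0,0.01,0,0,0],[0.4,0,0,0.015,0,0,0],[0.4,0,0,0.015,0,0,0]],
])

```text
time: 7.48
tool_pos: [0.5963, -0.0229, 0.2566]
ee_rot: [-3.141, -0.0, 1.533]
wrist_force: [0.1, -0.3, -3.5]
width: 0.0638
```

>>> move_arm([
  [[0.4,0,0,0.01,0,0,0],[0.4,0,0,0.01,0,0,0],[0.4,0,0,0.01,0,0,0]],
])

```text
time: 7.73
tool_pos: [0.5965, -0.0229, 0.2561]
ee_rot: [3.141, -0.0, 1.533]
wrist_force: [-0.4, 0.3, -2.0]
width: 0.0637
```

>>> move_arm([
  [[0.4,0,0,0.01,0,0,0],[0.4,0,0,0.01,0,0,0],[0.4,0,0,0.01,0,0,0]],
])

```text
time: 7.98
tool_pos: [0.5964, -0.0229, 0.2561]
ee_rot: [3.141, 0.0, 1.533]
wrist_force: [-1.7, 0.3, 6.0]
width: 0.0639
```

Seated: contact at z exactly 12 mm above the table-grip height, and the tool now reads an upward reaction. Releasing and rising to lid height.

>>> move_arm([
  [[0.4,0,0,-0.01,0,0,0],[1,0,0,-0.01,0,0,0],[1,0,0,-0.01,0,0,0],[1,0,0,-0.01,0,0,0],[1,0,0,-0.01,0,0,0],[1,0,0,-0.01,0,0,0],[1,0,0,-0.01,0,0,0]],
])

```text
time: 8.57
tool_pos: [0.5964, -0.0229, 0.2556]
ee_rot: [3.141, -0.0, 1.533]
wrist_force: [0.5, 0.2, -0.1]
width: 0.0938
```

>>> move_arm([
  [[1,0,0,-0.2,0,0,0],[1,0,0,-0.4,0,0,0],[1,0,0,-0.6,0,0,0],[1,0,0,-0.8,0,0,0],[1,0,0,-1,0,0,0],[1,0,0,-1,0,0,0]],
])

```text
time: 9.07
tool_pos: [0.5971, -0.023, 0.361]
ee_rot: [3.132, 0.001, 1.533]
wrist_force: [-0.1, -0.4, 0.8]
width: 0.094
```

```bash
python3 - <<'E'
from h import *
st()
for n in("scene","top"):
    p,d=robot.snapshot(n)
    cv2.imwrite(f"pics/{n}4.png",p[:,:,::-1]); np.save(f"{n}4.npy",d)
a=cv2.imread('pics/scene4.png')[90:240,180:360];b=cv2.imread('pics/top4.png')[120:270,320:500]
cv2.imwrite('pics/d4.png',cv2.resize(np.hstack([a,b]),None,fx=2.2,fy=2.2,interpolation=cv2.INTER_CUBIC))
d=np.load('scene4.npy');P=cloud('scene',d);z=P[...,2]
k=(d>0)&(abs(P[...,0]-.595)<.05)&(abs(P[...,1]+.02)<.05)
for lo,hi in((.05,.09),(.086,.096),(.1,.113),(.113,.122)):
    Q=P[k&(z>lo)&(z<hi)]; print(lo,len(Q),Q.mean(0).round(4),np.median(Q[:,2]).round(4),cv2.minAreaRect((Q[:,:2]*1000).astype(np.float32)))
# same for closed jars
for cy in(-.122,-.226):
    k=(d>0)&(abs(P[...,0]-.59)<.05)&(abs(P[...,1]-cy)<.045)&(z>.113)&(z<.122); Q=P[k]; print('closed',len(Q),Q.mean(0).round(4),np.median(Q[:,2]).round(4))
E
```

```text
t 9.07 pos [ 0.5971 -0.023   0.361 ] yang -2.18 q [-0.133  0.202  1.328  0.     1.602 -0.095] F [-0.12 -0.42  0.78] M [-0.075  0.012 -0.04 ] w 0.094
0.05 433 [ 0.6115 -0.0039  0.0666] 0.0659 ((595.380859375, -19.718841552734375), (98.86933135986328, 96.93345642089844), 88.86935424804688)
0.086 157 [ 0.6086 -0.0065  0.0914] 0.0919 ((594.8925170898438, -17.55127716064453), (62.292205810546875, 65.93010711669922), 85.25298309326172)
0.1 81 [ 0.6093 -0.0054  0.1071] 0.1072 ((605.9422607421875, -6.877702713012695), (25.391557693481445, 55.90312194824219), 48.44904708862305)
0.113 226 [ 0.5956 -0.0188  0.1166] 0.1167 ((594.6029663085938, -19.765850067138672), (55.65740966796875, 53.45293426513672), 54.95830154418945)
closed 167 [ 0.5945 -0.1264  0.1167] 0.1167
closed 184 [ 0.5861 -0.2285  0.1167] 0.1167
```

View pics/d4.png

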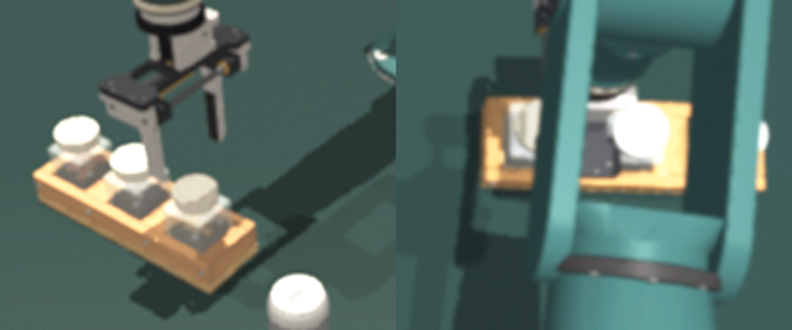

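The scene view shows the jar standing in the end pocket at crop (195,205), its lid top at the same 116.7 mm as the closed jars, so it is fully down. Now I turn the wrist back to give room for a long clockwise stroke.

>>> move_arm([
  [[1,0,0,0,0,0,-0.07],[1,0,0,0,0,0,-0.14],[1,0,0,0,0,0,-0.21],[1,0,0,0,0,0,-0.28],[1,0,0,0,0,0,-0.35],[1,0,0,0,0,0,-0.42],[1,0,0,0,0,0,-0.49],[1,0,0,0,0,0,-0.56]],
])

```text
time: 9.83
tool_pos: [0.596, -0.0228, 0.3527]
ee_rot: [-3.139, -0.004, 2.418]
wrist_force: [-0.7, -0.6, -0.6]
width: 0.0943
```

>>> move_arm([
  [[1,0,0,0,0,0,-0.07],[1,0,0,0,0,0,-0.14],[1,0,0,0,0,0,-0.21],[1,0,0,0,0,0,-0.28],[1,0,0,0,0,0,-0.35],[1,0,0,0,0,0,-0.44],[1,0,0,0,0,0,-0.44],[1,0,0,0,0,0,-0.44]],
])

```text
time: 10.5
tool_pos: [0.5961, -0.0229, 0.3535]
ee_rot: [3.141, -0.003, 3.101]
wrist_force: [-0.2, 0.6, -0.3]
width: 0.0943
```

```bash
python3 - <<'E'
from h import *
to(.5965,-.022,.295,87.8)
E
```

```text
t 10.5 pos [ 0.5961 -0.0229  0.3535] yang 87.69 q [-0.133  0.206  1.337  0.     1.601 -1.664] F [-0.23  0.57 -0.26] M [0.034 0.003 0.035] w 0.0943
shift [-0.005  0.009  0.585] turn [ 0.0003 -0.0021 -0.0012]
```

>>> move_arm([
  [[1,0,0.01,0.15,0,0,0],[1,0,0.01,0.3,0,0,0],[1,0,0.01,0.45,0,0,0],[1,0,0.01,0.57,0,0,0],[1,0,0.01,0.57,0,0,0],[1,0,0.01,0.57,0,0,0],[1,0,0.01,0.57,0,0,0]],
])

```text
time: 11.08
tool_pos: [0.5966, -0.0219, 0.2992]
ee_rot: [-3.142, 0.001, 3.103]
wrist_force: [0.3, 0.4, 0.1]
width: 0.0935
```

```bash
python3 - <<'E'
from h import *
to(.5965,-.022,.295,87.8)
for n in("scene",):
    p,d=robot.snapshot(n)
    a=p[90:240,180:360,::-1]
cv2.imwrite('pics/d5.png',cv2.resize(a,None,fx=3.5,fy=3.5,interpolation=cv2.INTER_CUBIC))
E
```

```text
t 11.08 pos [ 0.5966 -0.0219  0.2992] yang 87.78 q [-0.132  0.233  1.415  0.     1.493 -1.664] F [0.29 0.38 0.1 ] M [ 0.052 -0.038  0.019] w 0.0935
shift [ 0.001 -0.001  0.042] turn [-0.      0.0005 -0.0002]
```

View pics/d5.png

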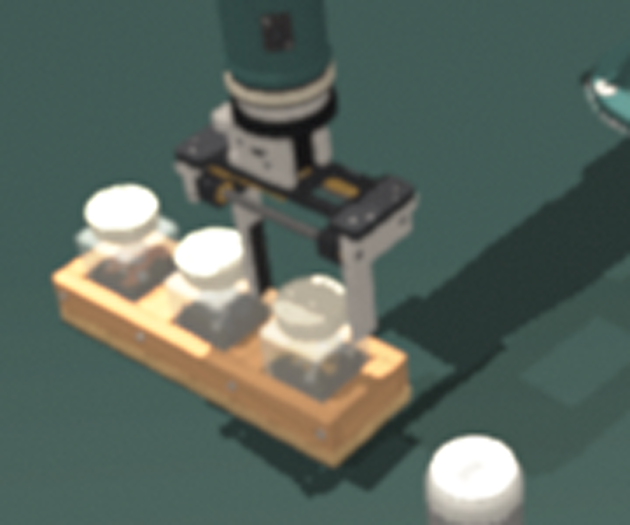

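The fingers straddle the lid, one each side at crop (260,255) and (360,300), clear of the middle jar. Lowering slightly and closing.

>>> move_arm([
  [[1,0,0,0.03,0,0,0],[1,0,0,0.03,0,0,0],[0.7,0,0,0.03,0,0,0],[0.64,0,0,0.03,0,0,0],[0.64,0,0,0.03,0,0,0],[0.64,0,0,0.03,0,0,0],[0.64,0,0,0.03,0,0,0],[0.64,0,0,0.03,0,0,0]],
])

```text
time: 11.8
tool_pos: [0.5964, -0.0219, 0.2957]
ee_rot: [3.142, 0.0, 3.104]
wrist_force: [-1.1, -0.8, 0.8]
width: 0.061
```

>>> move_arm([
  [[0.61,0,0,0,0,0,0],[0.61,0,0,0,0,0,0],[0.58,0,0,0,0,0,0],[0.5,0,0,0,0,0,0],[0.5,0,0,0,0,0,0],[0.5,0,0,0,0,0,0]],
])

```text
time: 12.3
tool_pos: [0.5964, -0.0218, 0.2957]
ee_rot: [3.141, -0.0, 3.104]
wrist_force: [-0.1, 0.8, -0.2]
width: 0.0562
```

```bash
python3 - <<'E'
from h import *
st()
E
```

```text
t 12.3 pos [ 0.5964 -0.0218  0.2957] yang 87.82 q [-0.132  0.235  1.42   0.     1.487 -1.664] F [-0.09  0.82 -0.15] M [ 0.095 -0.012 -0.027] w 0.0562
```

>>> move_arm([
  [[0.5,0,0,0,0,0,0.04],[0.5,0,0,0,0,0,0.08],[0.5,0,0,0,0,0,0.12],[0.5,0,0,0,0,0,0.16],[0.5,0,0,0,0,0,0.2],[0.5,0,0,0,0,0,0.24],[0.5,0,0,0,0,0,0.28],[0.5,0,0,0,0,0,0.28]],
])

```text
time: 12.97
tool_pos: [0.5964, -0.0218, 0.2957]
ee_rot: [3.141, -0.0, 2.663]
wrist_force: [0.6, 0.2, 0.7]
width: 0.0556
```

```bash
python3 - <<'E'
from h import *
st()
E
```

```text
t 12.97 pos [ 0.5964 -0.0218  0.2957] yang 62.56 q [-0.132  0.235  1.42   0.     1.487 -1.224] F [0.56 0.25 0.67] M [ 0.13  -0.002 -0.044] w 0.0556
```

>>> move_arm([
  [[0.5,0,0,0,0,0,0.02],[0.5,0,0,0,0,0,0.04],[0.5,0,0,0,0,0,0.04]],
])

```text
time: 13.22
tool_pos: [0.5964, -0.0218, 0.2957]
ee_rot: [3.141, -0.0, 2.602]
wrist_force: [-0.4, 0.5, 0.7]
width: 0.056
```

```bash
python3 - <<'E'
from h import *
st()
E
```

```text
t 13.22 pos [ 0.5964 -0.0218  0.2957] yang 59.08 q [-0.132  0.235  1.42   0.     1.487 -1.163] F [-0.44  0.53  0.65] M [ 0.129 -0.003  0.005] w 0.056
```

```bash
cat > r.py <<'E'
from h import *
o=robot.get_obs()
print('t',round(o['time'],2),'q6',o['joint_positions'][5].round(4),'Mz',o['wrist_torque'][2].round(3),'tau6',o['joint_torque'][5].round(3),'F',o['wrist_force'].round(1))
E
python3 r.py
```

```text
t 13.22 q6 -1.1627 Mz 0.005 tau6 0.171 F [-0.4  0.5  0.7]
```

>>> move_arm([
  [[0.5,0,0,0,0,0,0.02],[0.5,0,0,0,0,0,0.04],[0.5,0,0,0,0,0,0.04]],
])

```text
time: 13.47
tool_pos: [0.5964, -0.0218, 0.2957]
ee_rot: [3.141, -0.0, 2.539]
wrist_force: [0.3, 0.6, 0.2]
width: 0.0562
```

```bash
python3 r.py
```

```text
t 13.47 q6 -1.1002 Mz -0.018 tau6 0.171 F [0.3 0.6 0.2]
```

>>> move_arm([
  [[0.5,0,0,0,0,0,0.02],[0.5,0,0,0,0,0,0.04],[0.5,0,0,0,0,0,0.04]],
])

```text
time: 13.72
tool_pos: [0.5964, -0.0218, 0.2957]
ee_rot: [3.141, -0.0, 2.477]
wrist_force: [0.1, 0.5, 0.3]
width: 0.056
```

```bash
python3 r.py
```

```text
t 13.72 q6 -1.0375 Mz -0.006 tau6 0.171 F [0.1 0.5 0.3]
```

>>> move_arm([
  [[0.5,0,0,0,0,0,0.02],[0.5,0,0,0,0,0,0.04],[0.5,0,0,0,0,0,0.04]],
])

```text
time: 13.97
tool_pos: [0.5964, -0.0218, 0.2957]
ee_rot: [3.141, -0.0, 2.414]
wrist_force: [-0.2, 0.6, -0.5]
width: 0.0558
```

```bash
python3 r.py
```

```text
t 13.97 q6 -0.9748 Mz -0.046 tau6 0.17 F [-0.2  0.6 -0.5]
```

tau6 is a clean indicator (0.171 N m in the free run). Continuing in safe batches.

>>> move_arm([
  [[0.5,0,0,0,0,0,0.03],[0.5,0,0,0,0,0,0.06],[0.5,0,0,0,0,0,0.06]],
])

```text
time: 14.22
tool_pos: [0.5964, -0.0218, 0.2957]
ee_rot: [3.141, -0.0, 2.32]
wrist_force: [-0.1, 1.2, 0.4]
width: 0.056
```

```bash
python3 r.py
```

```text
t 14.22 q6 -0.8804 Mz -0.055 tau6 0.283 F [-0.1  1.2  0.4]
```

>>> move_arm([
  [[0.5,0,0,0,0,0,0.03],[0.5,0,0,0,0,0,0.06],[0.5,0,0,0,0,0,0.06]],
])

```text
time: 14.47
tool_pos: [0.5964, -0.0219, 0.2957]
ee_rot: [3.141, -0.0, 2.226]
wrist_force: [0.5, 1.0, 0.4]
width: 0.0559
```

```bash
python3 r.py
```

```text
t 14.47 q6 -0.7865 Mz -0.013 tau6 0.282 F [0.5 1.  0.4]
```

>>> move_arm([
  [[0.5,0,0,0,0,0,0.03],[0.5,0,0,0,0,0,0.06],[0.5,0,0,0,0,0,0.06]],
])

```text
time: 14.72
tool_pos: [0.5964, -0.0218, 0.2957]
ee_rot: [3.141, -0.0, 2.132]
wrist_force: [0.6, 0.3, -0.4]
width: 0.0562
```

```bash
python3 r.py
```

```text
t 14.72 q6 -0.6926 Mz -0.087 tau6 0.282 F [ 0.6  0.3 -0.4]
```

>>> move_arm([
  [[0.5,0,0,0,0,0,0.02],[0.5,0,0,0,0,0,0.02],[0.5,0,0,0,0,0,0.02],[0.5,0,0,0,0,0,0.02]],
])

```text
time: 15.05
tool_pos: [0.5964, -0.0219, 0.2957]
ee_rot: [3.141, -0.0, 2.1]
wrist_force: [0.7, 1.5, -0.7]
width: 0.0562
```

```bash
python3 r.py
```

```text
t 15.05 q6 -0.6611 Mz 0.074 tau6 0.015 F [ 0.7  1.5 -0.7]
```

>>> move_arm([
  [[0.5,0,0,0,0,0,0.02],[0.5,0,0,0,0,0,0.04],[0.5,0,0,0,0,0,0.04],[0.5,0,0,0,0,0,0.04],[0.5,0,0,0,0,0,0.04]],
])

```text
time: 15.47
tool_pos: [0.5964, -0.0219, 0.2957]
ee_rot: [3.141, -0.0, 2.037]
wrist_force: [0.3, 1.5, 0.7]
width: 0.0558
```

```bash
python3 r.py
```

```text
t 15.47 q6 -0.5975 Mz 0.003 tau6 -0.017 F [0.3 1.5 0.7]
```

>>> move_arm([
  [[0.5,0,0,0,0,0,0.02],[0.5,0,0,0,0,0,0.04],[0.5,0,0,0,0,0,0.04],[0.5,0,0,0,0,0,0.04],[0.5,0,0,0,0,0,0.04]],
])

```text
time: 15.88
tool_pos: [0.5964, -0.0219, 0.2957]
ee_rot: [3.141, -0.0, 1.974]
wrist_force: [0.3, 0.1, 0.6]
width: 0.0558
```

```bash
python3 r.py;python3 -c "
from h import *
p,d=robot.snapshot('scene')
cv2.imwrite('pics/d6.png',cv2.resize(p[90:240,180:360,::-1],None,fx=3.5,fy=3.5,interpolation=cv2.INTER_CUBIC))
"; python3 r.py
```

```text
t 15.88 q6 -0.5344 Mz 0.004 tau6 -0.024 F [0.3 0.1 0.6]
t 15.93 q6 -0.5343 Mz -0.061 tau6 -0.012 F [0.6 0.9 0.3]
```

View pics/d6.png

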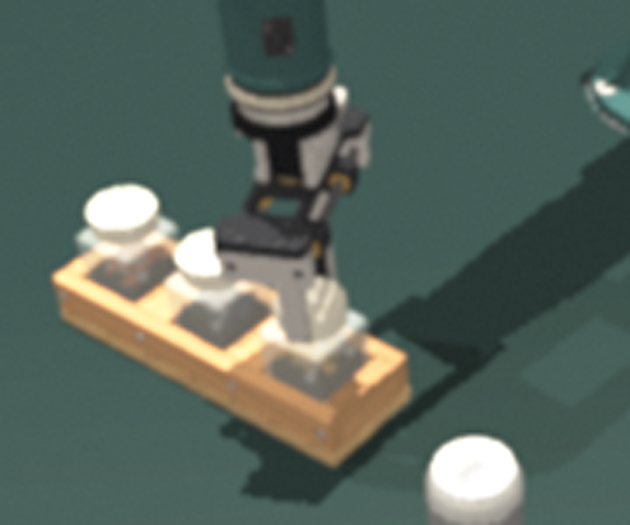

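Fingers hold the lid and the jar has not turned; settled tau6 is about 0, so still in the free run after 1.13 rad.

>>> move_arm([
  [[0.5,0,0,0,0,0,0.03],[0.5,0,0,0,0,0,0.06],[0.5,0,0,0,0,0,0.06],[0.5,0,0,0,0,0,0.06],[0.5,0,0,0,0,0,0.06],[0.5,0,0,0,0,0,0.06]],
])

```text
time: 16.43
tool_pos: [0.5964, -0.022, 0.2957]
ee_rot: [3.142, 0.0, 1.879]
wrist_force: [0.2, 0.5, 0.3]
width: 0.0561
```

```bash
python3 r.py
```

```text
t 16.43 q6 -0.44 Mz 0.043 tau6 -0.0 F [0.2 0.5 0.3]
```

>>> move_arm([
  [[0.5,0,0,0,0,0,0.03],[0.5,0,0,0,0,0,0.06],[0.5,0,0,0,0,0,0.06],[0.5,0,0,0,0,0,0.06],[0.5,0,0,0,0,0,0.06],[0.5,0,0,0,0,0,0.06]],
])

```text
time: 16.93
tool_pos: [0.5963, -0.0219, 0.2957]
ee_rot: [-3.141, 0.0, 1.785]
wrist_force: [0.2, 0.5, -0.4]
width: 0.056
```

```bash
python3 r.py
```

```text
t 16.93 q6 -0.3458 Mz 0.035 tau6 -0.0 F [ 0.2  0.5 -0.4]
```

>>> move_arm([
  [[0.5,0,0,0,0,0,0.03],[0.5,0,0,0,0,0,0.06],[0.5,0,0,0,0,0,0.06],[0.5,0,0,0,0,0,0.06],[0.5,0,0,0,0,0,0.06],[0.5,0,0,0,0,0,0.06]],
])

```text
time: 17.43
tool_pos: [0.5964, -0.0219, 0.2957]
ee_rot: [-3.141, -0.0, 1.691]
wrist_force: [-0.7, 0.5, 1.4]
width: 0.0563
```

```bash
python3 r.py
```

```text
t 17.43 q6 -0.2515 Mz 0.049 tau6 -0.001 F [-0.7  0.5  1.4]
```

>>> move_arm([
  [[0.5,0,0,0,0,0,0.03],[0.5,0,0,0,0,0,0.06],[0.5,0,0,0,0,0,0.06],[0.5,0,0,0,0,0,0.06],[0.5,0,0,0,0,0,0.06],[0.5,0,0,0,0,0,0.06]],
])

```text
time: 17.93
tool_pos: [0.5962, -0.0219, 0.2956]
ee_rot: [-3.141, -0.0, 1.596]
wrist_force: [-2.6, -0.3, 1.7]
width: 0.0561
```

```bash
python3 r.py
```

```text
t 17.93 q6 -0.1573 Mz 0.237 tau6 0.165 F [-2.6 -0.3  1.7]
```

>>> move_arm([
  [[0.5,0,0,0,0,0,0.03],[0.5,0,0,0,0,0,0.06],[0.5,0,0,0,0,0,0.06],[0.5,0,0,0,0,0,0.06],[0.5,0,0,0,0,0,0.06],[0.5,0,0,0,0,0,0.06]],
])

```text
time: 18.43
tool_pos: [0.5962, -0.0219, 0.2956]
ee_rot: [-3.141, 0.0, 1.502]
wrist_force: [-3.9, -1.2, 2.4]
width: 0.056
```

```bash
python3 r.py
```

```text
t 18.43 q6 -0.0631 Mz 0.257 tau6 0.249 F [-3.9 -1.2  2.4]
```

>>> move_arm([
  [[0.5,0,0,0,0,0,0.03],[0.5,0,0,0,0,0,0.06],[0.5,0,0,0,0,0,0.06],[0.5,0,0,0,0,0,0.06],[0.5,0,0,0,0,0,0.06],[0.5,0,0,0,0,0,0.06]],
])

```text
time: 18.93
tool_pos: [0.5962, -0.0219, 0.2956]
ee_rot: [-3.141, 0.0, 1.408]
wrist_force: [-5.0, -0.7, 3.1]
width: 0.0559
```

```bash
python3 r.py
```

```text
t 18.93 q6 0.031 Mz 0.334 tau6 0.322 F [-5.  -0.7  3.1]
```

The resistance has clearly risen (held tau6 0.00 → 0.165 → 0.25 → 0.32). One small 0.03 rad step to read it in the prescribed way.

>>> move_arm([
  [[0.5,0,0,0,0,0,0.02],[0.5,0,0,0,0,0,0.02],[0.5,0,0,0,0,0,0.02],[0.5,0,0,0,0,0,0.02],[0.5,0,0,0,0,0,0.02]],
])

```text
time: 19.35
tool_pos: [0.5962, -0.0219, 0.2956]
ee_rot: [-3.141, 0.0, 1.377]
wrist_force: [-4.6, -0.5, 3.1]
width: 0.0563
```

```bash
python3 r.py; python3 -c "
from h import *
p,d=robot.snapshot('scene')
cv2.imwrite('pics/d7.png',cv2.resize(p[90:240,180:360,::-1],None,fx=3.5,fy=3.5,interpolation=cv2.INTER_CUBIC))
"; python3 r.py
```

```text
t 19.35 q6 0.0622 Mz 0.4 tau6 0.402 F [-4.6 -0.5  3.1]
t 19.4 q6 0.0622 Mz 0.383 tau6 0.402 F [-4.6 -0.3  3. ]
```

View pics/d7.png

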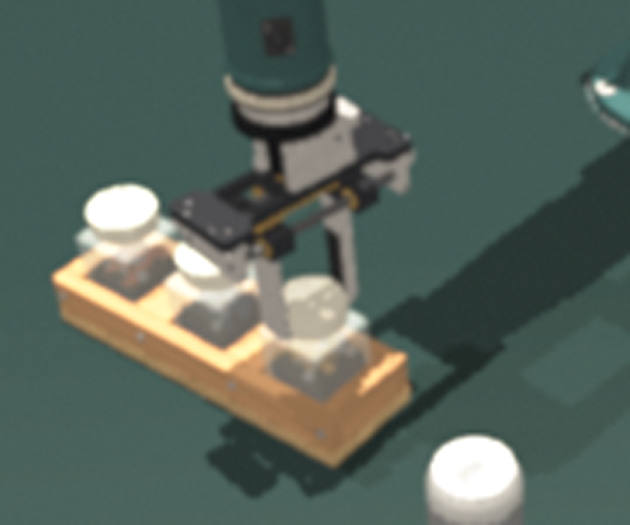

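Held after a 0.03 rad step, Mz is about 0.39 and tau6 0.40, against about 0–0.04 in the free run. That is well inside the 0.2–0.5 snug band, so I stop here and release straight up.

>>> move_arm([
  [[0.7,0,0,0,0,0,0],[1,0,0,0,0,0,0],[1,0,0,0,0,0,0],[1,0,0,0,0,0,0],[1,0,0,0,0,0,0],[1,0,0,0,0,0,0]],
])

```text
time: 19.9
tool_pos: [0.5966, -0.0219, 0.2957]
ee_rot: [3.141, -0.0, 1.376]
wrist_force: [-0.3, 0.0, 0.0]
width: 0.0919
```

>>> move_arm([
  [[1,0,0,-0.15,0,0,0],[1,0,0,-0.35,0,0,0],[1,0,0,-0.55,0,0,0],[1,0,0,-0.75,0,0,0],[1,0,0,-0.95,0,0,0],[1,0,0,-1,0,0,0],[1,0,0,-1,0,0,0]],
])

```text
time: 20.48
tool_pos: [0.5967, -0.0219, 0.398]
ee_rot: [3.137, -0.0, 1.376]
wrist_force: [-0.0, -0.8, 0.4]
width: 0.0943
```

```bash
python3 - <<'E'
from h import *
st()
for n in("scene","top"):
    p,d=robot.snapshot(n); cv2.imwrite(f"pics/{n}8.png",p[:,:,::-1]); np.save(f"{n}8.npy",d)
a=cv2.imread('pics/scene8.png');cv2.imwrite('pics/d8.png',cv2.resize(a[90:300,180:500],None,fx=2.4,fy=2.4,interpolation=cv2.INTER_CUBIC))
d=np.load('scene8.npy');P=cloud('scene',d);z=P[...,2]
for nm,(cx,cy),lo,hi in(('lid',(.595,-.02),.113,.122),('a',(.59,-.124),.113,.122),('b',(.587,-.228),.113,.122),('can',(.68,.193),.11,.125)):
    k=(d>0)&(abs(P[...,0]-cx)<.045)&(abs(P[...,1]-cy)<.045)&(z>lo)&(z<hi);Q=P[k]
    print(nm,len(Q),Q.mean(0).round(4),'z pct',np.percentile(Q[:,2],[5,50,95]).round(4))
E
```

```text
t 20.48 pos [ 0.5967 -0.0219  0.398 ] yang -11.18 q [-0.132  0.192  1.266  0.     1.678  0.063] F [-0.02 -0.77  0.44] M [-0.045  0.018  0.025] w 0.0943
lid 225 [ 0.595  -0.0187  0.1168] z pct [0.1143 0.1168 0.1191]
a 193 [ 0.5921 -0.1237  0.1167] z pct [0.114  0.1168 0.1194]
b 185 [ 0.586  -0.2284  0.1167] z pct [0.114  0.1168 0.1193]
can 444 [0.6833 0.1953 0.1197] z pct [0.1112 0.1212 0.1237]
```

View pics/d8.png

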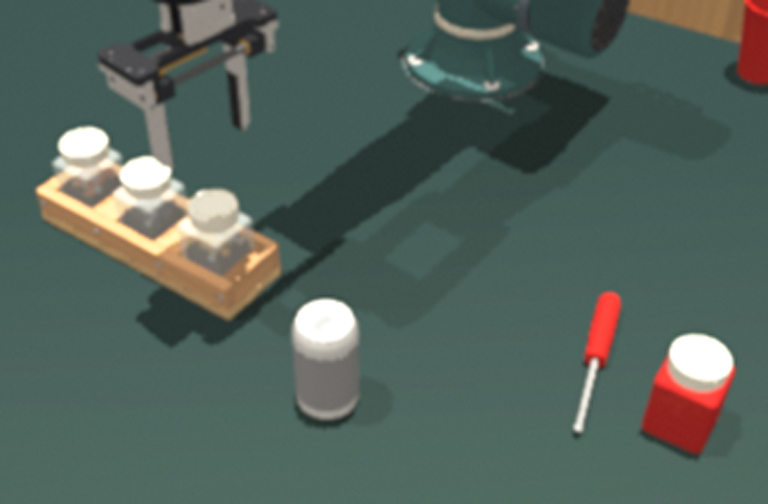

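The jar stands level in the pocket at crop (215,230), its lid as high as the neighbours' lids. The can, screwdriver and red jar are unmoved, and the gripper is clear. Handing in.

```bash
python3 -c "
from bench import robot
print(robot.close_job())"
```

```text
the job is handed in; nothing more can be done
None
```

I stood the clear jar in the empty pocket and screwed its lid clockwise until it was snug. I then released it, lifted clear and handed the job in at about 20.6 s of the 72 s allowed.

- **Seating:** the jar touched down exactly 12.0 mm above its height on the table, which matches the pocket floor. Its lid top is at 116.8 mm, against 116.7 mm for the two closed jars, and the last picture shows it upright.
- **Tightening:** the lid turned about 1.73 rad in one grip. It ran freely for roughly 1.4 rad, with the held moment at about 0 to 0.05 N m. It then rose through about 0.17, 0.25 and 0.32 N m. After the last 0.03 rad step it held at 0.38 to 0.40 N m, inside the 0.2 to 0.5 N m snug band. From the angles I put the squeeze at about 0.1 to 0.2 rad; this is an estimate, not a direct measurement.
- **Other items:** by eye in the last picture, the screwdriver and red jar are where they were. The two closed jars and the can also measure the same to within a few millimetres, as far as the gripper left them in view.

**Disagreements:**
- The two cameras differed by 4 to 5 mm in y, so I placed the jar by relative measurement, and it went in without touching the sides.
- The joint-6 torque rose to 0.28 N m during fast turns while the wrist moment stayed near zero. That was the arm's own motion, so I relied on readings taken while held still.

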